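# Complete the cross-stacked crib of wooden test slats on the drying rack

### The arm

A 7-joint arm with a two-finger parallel gripper is mounted at the origin on a cart in front of the work surface, level with it; the furniture and walls round the work are solid. World frame = base frame: x ahead of the robot, y to its left, z up, the work surface at z = 0. Lengths are in m, angles in degrees, forces in N, time in s.
With the tool pointing down it reaches from about 0.4 to 0.875 m from the base axis. Payload 6.5 kg.
Tool frame: the origin (TCP) lies at the very end of the fingers, on their centre line; the grasp point (between the pads) lies 19 mm behind it (ctrl.pinch_z is the distance from the TCP to the grasp point, in m); z points along the fingers, y is the line along which they close (so a half turn about z gives the same grasp; the last joint's range is limited). The gripper opens to 85 mm and grips with 20 to 120 N. Pads are 22 mm wide; open, the fingers measure 114 mm over their backs; the gripper's body (76 mm by 85 mm) begins 54 mm behind the grasp point. The pads swing forward as they close: fully open they stand 13 mm farther back than shut.
Start: joints at [68.858, 30.733, -0.252, 88.115, 0.149, 61.152, -4.079], TCP at [0.194, -0.62, 0.207] pointing down, gripper open.
Joint ranges: [-154.64, 154.64], [-21.42, 123.67], [-72.66, 72.17], [13.99, 137.28], [-74.86, 254.86], [10.95, 109.41], [-158.01, 158.01]. Speed limits (degrees/s): [136.94, 136.94, 180, 180, 180, 180, 180].

### API

Orientations are given as a 3x3 rotation matrix whose columns are the frame's x, y, z axes.
In Python, from workcell import ctrl gives the robot as it stands.
- The arm moves only by the shell command python3 -m crank 'ROWS' [OPENING] [FORCE]. ROWS is JSON, a list of rows, each an object with "offset": the shift along the world's x, y, z in units of 50 mm (1.0 is 50 mm), a list of three; "angular": the turn, a rotation vector about the world's x, y, z in units of 8 degrees (1.0 is 8 degrees), a list of three. A call has 1 to 10 rows; each row shifts and turns the commanded pose from where the row before left it; what a row does not reach is not made up. A row lasts 1/10 s, in which the tool goes at most 50 mm and 8.59 degrees, less where a joint would pass 70% of its speed; a pose out of reach is approached as far as the arm can. A call is refused whole if a number of a shift passes 1 or a number of a turn 1, either way. A call with a gripper value outside its range is refused whole. OPENING is the finger opening in mm, from 0 to 85.4, set as the call begins (- or left out, the last holds). The fingers move at their own pace and stop on an object; FORCE is the grip in N (left out, the last holds). Time passes only in rows, so rows that do not move let the fingers close. It gives the time, the measured TCP pose, the force, the opening and the grip force at its end, in the units of the state.
- ctrl.get_obs(): the state, without advancing time (a new reading comes with each control period).
- ctrl.read_camera(name): name is "scene" or "side" or "wrist"; returns the picture (400x640x3 uint8, blue, green, red); there is no depth.
- ctrl.calibration(name): a dict with "intrinsics" (3x3 intrinsics, pixels), "k1" (the pictures are not rectified: a ray, as slopes to the right and down, at radius r is drawn at 1 + k1 r^2 times it, then the intrinsics apply), "R" (3x3) and "t" (3): a world point X has camera coordinates R X + t; the wrist camera has in their place "T_tool_cam" (4x4, takes a point from camera to tool coordinates, whose origin is the TCP and whose axes are the flange's). Camera axes: x right, y down, z forward; pixel columns grow to the right and rows downward; lengths in m; the calibration is good to about 2 mm. A picture is of the moment at which its call begins: read the wrist's pose just before it. calibration takes no time and is no camera call.
- ctrl.hand_in(): hands the job in; it is judged then, once.
The state is a dict: "t": time; "joint_positions": joint angles; "joint_vel": joint speeds; "joint_torque": joint torques, N m; "eef_pos": TCP position; "tool_rot": TCP orientation; "contact_force": force on the tool from outside, world axes, zero at the start; "torque": the same for the moment, N m; "grip_width": finger opening in m; "grip_force": force on a finger pad.
Only numpy, scipy, OpenCV 4.12 (cv2) and the standard library are available. Lean on these libraries where they do the work, as an engineer would, in place of code of your own. Each camera call takes 0.05 s, during which the arm holds its last target. There are 200 camera calls.

### The job

The wooden test slats are being stacked crosswise on the wire drying rack, two to a layer, so that air reaches every face. Swing the sprung hold-down finger of the measuring cradle right up, then lift out the measured slat and lay it on the rack as the missing second slat of the second layer: parallel to the one there, across the other end of the two bottom slats, so that the layer sits as squarely as the one below. Then lay the two slats from the grey tray crosswise on top as the third layer, each straight above one of the bottom slats, and let go; do not shift the slats already laid or the things standing about.

Things in the scene. Friction and masses are not known exactly. Their poses are not given: they have to be found in the camera images.
- base_a_c (a point): plain wooden test slat, 130 mm long (x), 26 mm wide (y), 16 mm thick (z), 40 g, ends sealed grey; the point is its centre, half-way up; one of the two parallel bottom slats already laid on the rack deck (their centres 86 mm apart, ends level)
- base_b_c (a point): plain wooden test slat, 130 mm long (x), 26 mm wide (y), 16 mm thick (z), 40 g, ends sealed grey; the point is its centre, half-way up; the other bottom slat, 86 mm from base_a, at its -y side
- cross_a_c (a point): plain wooden test slat, 130 mm long (x), 26 mm wide (y), 16 mm thick (z), 40 g, ends sealed grey; the point is its centre, half-way up; the one slat already laid in the second layer, across one end of the two bottom slats, its centre 43 mm from the middle of the crib; the free place of the second layer is 86 mm off, at its own +y side, level with it, 43 mm beyond the middle of the crib
- slat_m_c (a point): plain wooden test slat, 130 mm long (x), 26 mm wide (y), 16 mm thick (z), 40 g, ends sealed grey; the point is its centre, half-way up; the measured slat; at the start it lies on the two saddles of the cradle, held under the finger, its x along the cradle's x. It lifts straight up once the finger is up
- slat_1_c (a point): plain wooden test slat, 130 mm long (x), 26 mm wide (y), 16 mm thick (z), 40 g, ends sealed grey; the point is its centre, half-way up; one of the two slats lying end to end in the shallow grey tray (floor 3 mm thick, walls 13 mm high, inside 110 x 316 mm)
- slat_2_c (a point): plain wooden test slat, 130 mm long (x), 26 mm wide (y), 16 mm thick (z), 40 g, ends sealed grey; the point is its centre, half-way up; the other slat in the tray; the two are interchangeable
- rack_deck (a point): middle of the deck of the fixed square wire drying rack (180 x 180 mm); the deck's top is 22 mm above the bench
- cradle_seat (a point): fixed aluminium measuring cradle, 220 x 64 mm, base plate 8 mm high, with an engraved rule; the point is under the slat's middle, on the saddle seats, 22 mm above the bench. x runs along the slat toward the finger's hinge, z up. The two saddles are 14 mm long, 42 mm to either side of the point; their ears rise 6 mm beside the slat, 3 to 10 mm off its sides; a stop stands at the slat's -x end. Between the saddles the slat's sides are free down to the base plate
- finger_knob (a point): centre of the black barrel knob on the finger's free end: 18 mm across and 20 mm long, its axis along the cradle's y, 38 mm above the top of the slat; the 14 mm wide finger runs 25 mm below it. Pinched on its two end faces (fingers closing along the cradle's y) it can turn between the finger pads while it is led round the hinge
- finger_hinge (a point): the finger's hinge pin, along the cradle's y, 50 mm above the bench, fixed to the cradle; the knob moves round it on a circle of about 64 mm radius, up and over toward the cradle's +x
- finger (a joint): angle of the hold-down finger in rad: about 0 pressed on the slat, 1.75 swung right up against its stop. An over-centre spring pushes it down (about 5 N at the slat) below 0.85 and up to the stop above 0.85, where it stays by itself
- bottle_white: white bottle with blue cap, 54 mm across, 106 mm high, standing on the bench to the right: not to be moved; origin at the centre of its underside
- timer: flat white timer 68 x 62 x 19 mm on the bench to the right: not to be moved; origin at the centre of its underside
- tape_roll: roll of masking tape, 98 mm across, 25 mm high, on the bench to the right: not to be moved; origin at the centre of its underside

How it is judged:
By the outcome, as a careful person would: the job done as asked, in the order asked, and still so for the second after the job is handed in, with the robot touching nothing.
It also fails if it takes over 72 s, if anything falls off the work surface, if the arm or the gripper's body presses on something with over 40 N, if the wrist force passes 120 N, or if a joint passes its speed limit or range.

## Working session

There is one attempt and no reset: what is moved stays moved. The work goes in short steps, Python scripts to look and compute and a shell command to move; the robot and the scene stay as the last step left them, time stands still between calls to the robot, and variables do not carry over. Pictures are saved under pics/ and viewed, at most 10 in all, crops included, and the job is handed in when it is done.

```bash
mkdir -p pics; ls; python3 - <<'E'
from workcell import ctrl
import cv2,numpy as np
for n in("scene","side","wrist"):
    cv2.imwrite(f"pics/{n}0.png",ctrl.read_camera(n)); c=ctrl.calibration(n); print(n,{k:np.round(v,4).tolist() for k,v in c.items()})
o=ctrl.get_obs();print(o,ctrl.pinch_z)
E
```

```text
pics
scene {'intrinsics': [[372.8213, 0.0, 320.1027], [0.0, 372.8213, 198.4213], [0.0, 0.0, 1.0]], 'k1': -0.0452, 'R': [[-0.6314, -0.7754, 0.0103], [-0.4788, 0.3794, -0.7917], [0.61, -0.5049, -0.6108]], 't': [0.2747, 0.3305, 0.8571]}
side {'intrinsics': [[475.6619, 0.0, 317.4398], [0.0, 475.6619, 199.623], [0.0, 0.0, 1.0]], 'k1': 0.0063, 'R': [[-0.9968, -0.0795, -0.0084], [-0.037, 0.5525, -0.8327], [0.0709, -0.8297, -0.5537]], 't': [0.5229, 0.1351, 1.1345]}
wrist {'intrinsics': [[308.6829, 0.0, 318.1296], [0.0, 308.6829, 202.4162], [0.0, 0.0, 1.0]], 'k1': -0.0028, 'T_tool_cam': [[-0.0003, -0.9573, -0.2891, 0.0729], [1.0, -0.0002, -0.0003, 0.0007], [0.0002, -0.2891, 0.9573, -0.1668], [0.0, 0.0, 0.0, 1.0]]}
{'t': 0.15, 'joint_positions': array([68.85695582, 30.76880672, -0.25275989, 88.15573312,  0.14785264,
       61.15106495, -4.07805303]), 'joint_vel': array([ 0.01766383, -0.1172652 ,  0.07605492, -0.13975258,  0.04285285,
        0.04738349,  0.10729268]), 'joint_torque': array([ 1.68736333e-03, -5.83785510e+01,  1.04990099e+00, -2.59353071e+01,
        1.24961106e-02,  6.52532035e-03,  2.61300153e-05]), 'eef_pos': array([ 0.1936679 , -0.6199564 ,  0.20601348]), 'tool_rot': array([[ 9.54481739e-01,  2.98268968e-01, -4.81769070e-04],
       [ 2.98269341e-01, -9.54480961e-01,  1.22235430e-03],
       [-9.52490492e-05, -1.31041180e-03, -9.99999137e-01]]), 'contact_force': array([-0.50564891, -0.49132536,  0.99148999]), 'torque': array([0.05283745, 0.0073527 , 0.04367687]), 'grip_force': 0.0, 'grip_width': 0.08543199471399765} 0.0187
```

View pics/scene0.png

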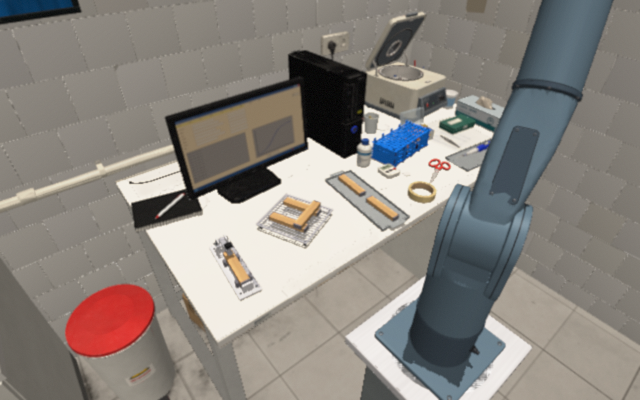

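View pics/side0.png

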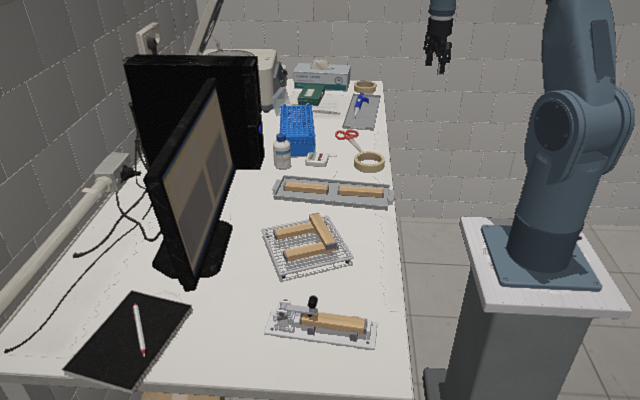

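The side view shows the cradle with its slat at about (302..367, 322) and the knob at (313, 301). The rack is centred at about (308, 247) and the tray at about (333, 191). The tape at (370, 160), bottle at (282, 150) and timer at (317, 158) stand beyond the tray.

```bash
cat > h.py <<'E'
from workcell import ctrl
import numpy as np, cv2
from scipy.spatial.transform import Rotation as Ro
def cam(n,obs=None):
    c=ctrl.calibration(n); K=np.array(c["intrinsics"]); k1=c["k1"]
    if n=="wrist":
        T=np.array(c["T_tool_cam"]); Rw=obs["tool_rot"]@T[:3,:3]; o=obs["eef_pos"]+obs["tool_rot"]@T[:3,3]; R=Rw.T; t=-R@o
    else: R=np.array(c["R"]); t=np.array(c["t"])
    return K,np.array([k1,0,0,0,0.]),R,t
def back(C,px,z):
    K,d,R,t=C; px=np.array(px,float).reshape(-1,1,2)
    u=cv2.undistortPoints(px,K,d).reshape(-1,2); r=np.c_[u,np.ones(len(u))]@R; o=-R.T@t
    return o+r*((z-o[2])/r[:,2])[:,None]
def proj(C,X):
    K,d,R,t=C; return cv2.projectPoints(np.array(X,float).reshape(-1,3),cv2.Rodrigues(R)[0],t,K,d)[0].reshape(-1,2)
def shot(n,f):
    o=ctrl.get_obs(); im=ctrl.read_camera(n); cv2.imwrite("pics/"+f,im); np.savez("pics/"+f+".npz",R=o["tool_rot"],p=o["eef_pos"]); return im,cam(n,o)
def load(f):
    z=np.load("pics/"+f+".npz"); return cv2.imread("pics/"+f),cam("wrist",dict(tool_rot=z["R"],eef_pos=z["p"]))
E
python3 - <<'E'
from h import *
C=cam("side")
for n,p,z in[("slat hinge end",(302,316),.038),("slat stop end",(367,323),.038),("knob",(313,301),.076),("hinge",(283,310),.05),("rack corners",(262,232),.022),("",(325,216),.022),("",(352,263),.022),("",(282,277),.022),("tray",(276,178),.013),("",(391,182),.013),("",(389,205),.013),("",(274,199),.013),("s1",(306,184),.019),("s2",(361,189),.019),
 ("bottle",(282,167),0),("tape",(370,170),0),("timer",(317,164),0),("crossA",(312,213),.054),("",(332,247),.054)]: print(n,back(C,p,z)[0].round(3))
E
python3 - <<'E'
import cv2
a=cv2.imread('pics/side0.png')[205:350,255:415]
cv2.imwrite('pics/c1.png',cv2.resize(a,None,fx=4.1,fy=4.1,interpolation=cv2.INTER_CUBIC))
E
```

```text
slat hinge end [0.534 0.262 0.038]
slat stop end [0.407 0.271 0.038]
knob [0.512 0.257 0.076]
hinge [0.571 0.26  0.05 ]
rack corners [ 0.665 -0.021  0.022]
 [ 0.513 -0.1    0.022]
 [0.439 0.08  0.022]
 [0.592 0.138 0.022]
tray [ 0.672 -0.297  0.013]
 [ 0.331 -0.296  0.013]
 [ 0.343 -0.175  0.013]
 [ 0.661 -0.184  0.013]
s1 [ 0.578 -0.259  0.019]
s2 [ 0.419 -0.242  0.019]
bottle [ 0.668 -0.386  0.   ]
tape [ 0.391 -0.385  0.   ]
timer [ 0.559 -0.413  0.   ]
crossA [ 0.543 -0.066  0.054]
 [0.486 0.065 0.054]
```

View pics/c1.png

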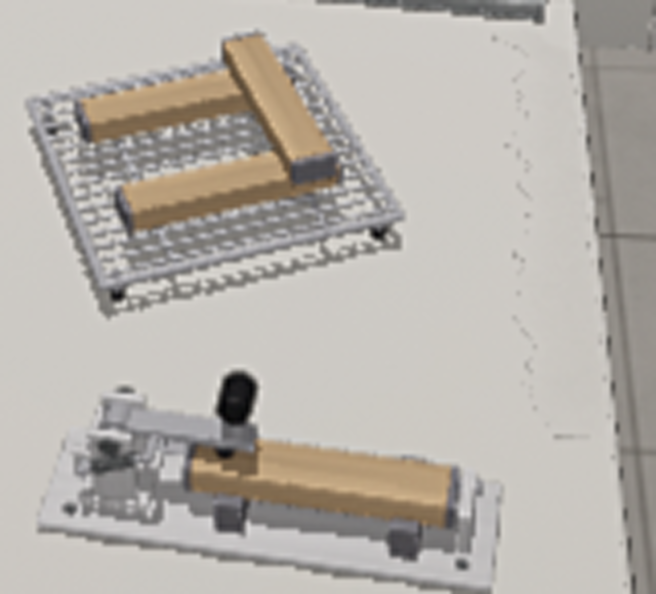

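The crop shows the crib with cross_a on the near-robot end and the free end toward +x. The cradle's hinge is on its +x side, with the black knob up at about (238, 397) in the crop. I'll move to one overview pose for the wrist camera.

```bash
python3 -m crank '[{"offset":[0.3,0.6,0.15],"angular":[0,0,-0.14]},{"offset":[0.44,0.78,0.15],"angular":[0,0,-0.14]},{"offset":[0.44,0.78,0.15],"angular":[0,0,-0.14]},{"offset":[0.44,0.78,0.15],"angular":[0,0,-0.14]},{"offset":[0.44,0.78,0.15],"angular":[0,0,-0.14]},{"offset":[0.44,0.78,0.15],"angular":[0,0,-0.14]},{"offset":[0.44,0.78,0.15],"angular":[0,0,-0.14]},{"offset":[0.44,0.78,0.15],"angular":[0,0,-0.14]},{"offset":[0.44,0.78,0.15],"angular":[0,0,-0.14]},{"offset":[0.44,0.78,0.15],"angular":[0,0,-0.14]}]' 85
python3 -m crank '[{"offset":[0.44,0.78,0],"angular":[0,0,-0.14]},{"offset":[0.44,0.78,0],"angular":[0,0,-0.14]},{"offset":[0.44,0.78,0],"angular":[0,0,-0.14]},{"offset":[0.44,0.78,0],"angular":[0,0,-0.14]},{"offset":[0.44,0.78,0],"angular":[0,0,-0.14]},{"offset":[0.2,0.5,0],"angular":[0,0,-0.14]},{"offset":[0,0,0],"angular":[0,0,0]},{"offset":[0,0,0],"angular":[0,0,0]}]'
python3 - <<'E'
from h import *
im,C=shot("wrist","w1.png")
E
```

```text
t: 1.15
eef_pos: [0.4072, -0.2377, 0.282]
tool_rot: [[0.994, 0.106, -0.0], [0.106, -0.994, -0.0], [-0.0, 0.0, -1.0]]
contact_force: [0.0, -0.4, 0.0]
grip_width: 0.0852
grip_force: 0.0
t: 1.95
eef_pos: [0.5265, -0.0194, 0.2813]
tool_rot: [[1.0, -0.009, -0.001], [-0.009, -1.0, -0.0], [-0.001, 0.0, -1.0]]
contact_force: [0.6, 0.0, 0.4]
grip_width: 0.0851
grip_force: 0.0
```

View pics/w1.png

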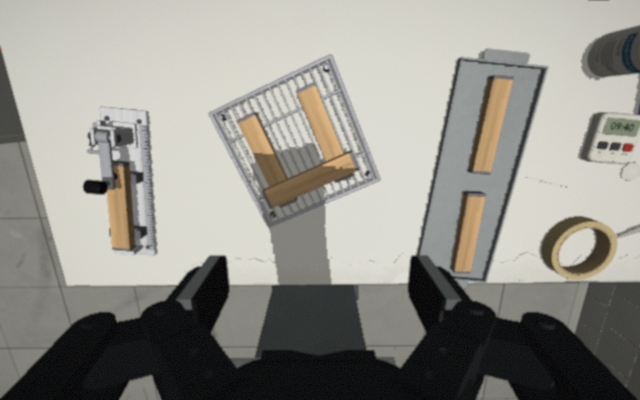

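The wrist overview shows all the parts. The knob is at (95,187) and slat_m runs (118,165)-(122,250). The crib is centred at about (300,150) with cross_a at (310,180), and the tray slats are at (492,125) and (468,232). I'll fit cuboids to the wood mask.

```bash
cat >> h.py <<'E'
from scipy.optimize import minimize
def wood(im):
    h=cv2.cvtColor(im,cv2.COLOR_BGR2HSV).astype(int); return (((h[...,0]>7)&(h[...,0]<22)&(h[...,1]>95)&(h[...,2]>60))*255).astype(np.uint8)
def quads(C,x,y,z,a):
    R=np.array([[np.cos(a),-np.sin(a),0],[np.sin(a),np.cos(a),0],[0,0,1]]); c=np.array([x,y,z]); o=-C[2].T@C[3]; Q=[]
    L,W,H=.065,.013,.008
    for n,P in(((0,0,1),[(L,W,H),(-L,W,H),(-L,-W,H),(L,-W,H)]),((0,1,0),[(L,W,H),(-L,W,H),(-L,W,-H),(L,W,-H)]),((0,-1,0),[(L,-W,H),(-L,-W,H),(-L,-W,-H),(L,-W,-H)])):
        n=R@np.array(n); X=c+np.array(P)@R.T
        if n@(o-X.mean(0))>0: Q.append(proj(C,X))
    return Q
def fit(im,C,model,p0,box,ign=None,S=4):
    x0,y0,x1,y1=box; m=cv2.resize(wood(im)[y0:y1,x0:x1],None,fx=S,fy=S,interpolation=cv2.INTER_LINEAR)>127
    ok=np.ones_like(m)
    if ign: ok[(ign[1]-y0)*S:(ign[3]-y0)*S,(ign[0]-x0)*S:(ign[2]-x0)*S]=0
    def cost(d):
        r=np.zeros(m.shape,np.uint8)
        for s in model(np.array(p0)+np.array(d)*np.array([.001,.001,.01])):
            for q in quads(C,*s): cv2.fillPoly(r,[np.round(((q+.5-[x0,y0])*S-.5)*16).astype(np.int32)],1,shift=4)
        r=r>0; return 1-(r&m&ok).sum()/((r|m)&ok).sum()
    best=None
    for k in range(3):
        st=np.zeros(3) if best is None else best.x
        b=minimize(cost,st,method="Nelder-Mead",options=dict(initial_simplex=st+np.array([[0,0,0],[8,0,0],[0,8,0],[0,0,8]])/(1+2*k)-(1.5/(1+k)),xatol=.02,fatol=1e-5,maxiter=300))
        if best is None or b.fun<best.fun: best=b
    return np.array(p0)+best.x*np.array([.001,.001,.01]),best.fun
slat=lambda z:(lambda p:[(p[0],p[1],z,p[2])])
def crib(p):
    x,y,a=p;c,s=np.cos(a),np.sin(a); f=lambda u,v,z,b:(x+c*u-s*v,y+s*u+c*v,z,b)
    return [f(0,.043,.03,a),f(0,-.043,.03,a),f(-.043,0,.046,a+np.pi/2)]
E
python3 - <<'E'
from h import *
im,C=load("w1.png")
print("bp",back(C,[(118,165),(122,250)],.038).round(3).tolist(),"knob",back(C,(95,187),.076).round(4), "hinge px", back(C,[(92,136),(140,136)],.05).round(3).tolist())
r=back(C,[(211,113),(331,56),(381,179),(270,223)],.022);print("rack",r.mean(0).round(4),r.round(3).tolist())
for n,m,p,b,ig in[("m",slat(.03),(.47,.267,-.06),(95,140,145,265),(95,140,140,190)),("s1",slat(.011),(.578,-.25,.0),(460,65,525,185),None),("s2",slat(.011),(.42,-.245,0),(440,185,500,285),None),("crib",crib,(r[:,0].mean(),r[:,1].mean(),.41),(225,65,370,215),None),("cross",slat(.046),(.515,0,.41+1.57),(262,148,360,210),(262,100,300,178))]:
    q,c=fit(im,C,m,p,b,ig);print(n,q.round(4),np.degrees(q[2]).round(2),round(c,3))
E
```

```text
bp [[0.53, 0.248, 0.038], [0.406, 0.267, 0.038]] knob [[0.5095 0.257  0.076 ]] hinge px [[0.57, 0.266, 0.05], [0.569, 0.205, 0.05]]
rack [0.5508 0.0065 0.022 ] [[0.596, 0.121, 0.022], [0.663, -0.038, 0.022], [0.504, -0.109, 0.022], [0.44, 0.051, 0.022]]
m [ 0.4754  0.2605 -0.1273] -7.3 0.156
s1 [ 0.5698 -0.2546 -0.0813] -4.66 0.214
s2 [ 0.4117 -0.2464  0.0047] 0.27 0.225
crib [0.5477 0.0081 0.4119] 23.6 0.195
cross [ 0.5097 -0.0033  1.9796] 113.42 0.28
```

```bash
python3 - <<'E'
from h import *
im,C=load("w1.png"); S=1.75
o=cv2.resize(im[50:290,80:530],None,fx=S,fy=S,interpolation=cv2.INTER_CUBIC)
m=cv2.resize(wood(im)[50:290,80:530],None,fx=S,fy=S,interpolation=cv2.INTER_LINEAR)
cv2.drawContours(o,cv2.findContours((m>127).astype(np.uint8),0,1)[0],-1,(0,255,0),1)
for s in [(.4754,.2605,.03,-.1273),(.5698,-.2546,.011,-.0813),(.4117,-.2464,.011,.0047)]+crib((.5477,.0081,.4119)):
    for q in quads(C,*s): cv2.polylines(o,[np.round(((q-[80,50])*S)).astype(np.int32)],True,(0,0,255),1)
cv2.imwrite("pics/ov1.png",o)
h=cv2.cvtColor(im,cv2.COLOR_BGR2HSV)
for p in [(492,125),(476,150),(468,232),(462,232),(310,180),(122,220),(270,170)]: print(p,h[p[1],p[0]])
E
```

```text
(492, 125) [ 17 105 184]
(476, 150) [ 17 110  81]
(468, 232) [ 17 105 184]
(462, 232) [ 16 108 172]
(310, 180) [ 17 104 108]
(122, 220) [ 17 106 188]
(270, 170) [ 17 107 107]
```

View pics/ov1.png

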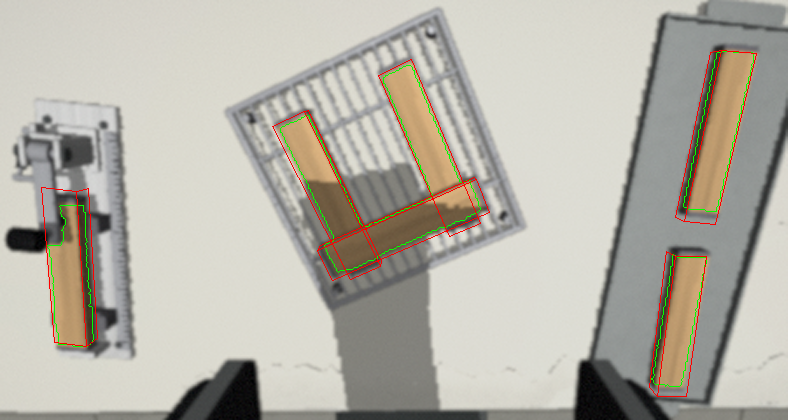

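```bash
sed -i 's/\[...,1\]>95)&(h\[...,2\]>60)/[...,1]>60)\&(h[...,2]>45)/; s/L,W,H=.065/L,W,H=LL/; s/^def quads/LL=.065\ndef quads/' h.py
python3 - <<'E'
import h
from h import *
im,C=load("w1.png")
for LL in(.065,.063):
  h.LL=LL
  for n,m,p,b,ig in[("m",slat(.03),(.475,.26,-.1),(95,140,145,265),(95,140,140,190)),("s1",slat(.011),(.57,-.25,-.08),(460,65,525,185),None),("s2",slat(.011),(.412,-.245,0),(440,185,500,285),None),("crib",crib,(.5477,.0081,.41),(225,65,370,215),None),("cross",slat(.046),(.509,-.01,.41+1.57),(262,148,360,210),(262,100,300,178))]:
    q,c=fit(im,C,m,p,b,ig);print(n,q.round(4),np.degrees(q[2]).round(2),round(c,3))
q=crib((.5477,.0081,.412));print(q[2])
E
```

```text
m [ 0.4737  0.2619 -0.1115] -6.39 0.082
s1 [ 0.5712 -0.2565 -0.0794] -4.55 0.125
s2 [ 0.4143 -0.2466 -0.0316] -1.81 0.121
crib [0.5487 0.0088 0.4074] 23.34 0.114
cross [ 0.5094 -0.0054  1.9852] 113.74 0.258
m [ 0.4718  0.2618 -0.1086] -6.22 0.08
s1 [ 0.5746 -0.2569 -0.0874] -5.01 0.1
s2 [ 0.4154 -0.2466 -0.0283] -1.62 0.099
crib [0.5491 0.0091 0.4042] 23.16 0.083
cross [ 0.5102 -0.0076  1.9877] 113.89 0.246
(np.float64(0.5082981638706034), np.float64(-0.009119039161120047), 0.046, 1.9827963267948965)
```

```bash
python3 - <<'E'
from h import *
im,C=load("w1.png")
g=(im.max(2)<45).astype(np.uint8); g[:, :75]=0; g[:170]=0; g[205:]=0; g[:,113:]=0
n,l,s,c=cv2.connectedComponentsWithStats(g)
i=1+s[1:,4].argmax(); print(s[i],c[i],back(C,c[i],.076))
im=cv2.imread("pics/side0.png");C2=cam("side")
g=(im.max(2)<50).astype(np.uint8);g[:290]=0;g[315:]=0;g[:,:303]=0;g[:,325:]=0
n,l,s,c=cv2.connectedComponentsWithStats(g)
i=1+s[1:,4].argmax(); print(s[i],c[i],back(C2,c[i],.076))
E
python3 -m crank '[{"offset":[-0.05,0.7,0],"angular":[0,0,-0.1]},{"offset":[-0.05,0.85,-0.2],"angular":[0,0,-0.1]},{"offset":[-0.05,0.85,-0.4],"angular":[0,0,-0.1]},{"offset":[-0.05,0.85,-0.4],"angular":[0,0,-0.1]},{"offset":[-0.05,0.85,-0.4],"angular":[0,0,-0.1]},{"offset":[-0.05,0.85,-0.4],"angular":[0,0,-0.1]},{"offset":[-0.03,0.6,-0.3],"angular":[0,0,-0.12]},{"offset":[0,0,0],"angular":[0,0,0]},{"offset":[0,0,0],"angular":[0,0,0]}]' 75
python3 - <<'E'
from h import *
im,C=shot("wrist","w2.png")
print(C[3]); print(proj(C,[(.51,.258,.076),(.51,.258,.038)]))
E
```

```text
[ 84 181  24  12 233] [ 95.40772532 186.49785408] [[0.51014651 0.25638964 0.076     ]]
[308 296   9  13  81] [312.22222222 301.91358025] [[0.51322989 0.25982562 0.076     ]]
t: 2.9
eef_pos: [0.5105, 0.2566, 0.1763]
tool_rot: [[0.994, -0.111, -0.001], [-0.111, -0.994, -0.001], [-0.001, 0.002, -1.0]]
contact_force: [0.1, -0.4, 0.4]
grip_width: 0.0751
grip_force: 0.0
[0.31057786 0.42893862 0.4886877 ]
[[315.50240221 195.06284443]
 [315.75029166 185.07386428]]
```

View pics/w2.png

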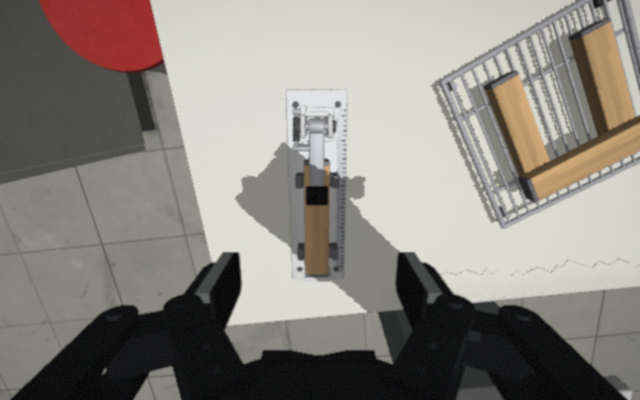

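The knob sits at about (317,195), right where predicted, and the yaw is aligned with the cradle. I'll descend and pinch.

```bash
python3 -m crank '[{"offset":[0.02,0,-0.6],"angular":[0,0,0]},{"offset":[0,0,-0.6],"angular":[0,0,0]},{"offset":[0,0,-0.6],"angular":[0,0,0]},{"offset":[0,0,-0.4],"angular":[0,0,0]},{"offset":[0,0,-0.16],"angular":[0,0,0]},{"offset":[0,0,0],"angular":[0,0,0]}]' 60
python3 -m crank '[{"offset":[0,0,0],"angular":[0,0,0]},{"offset":[0,0,0],"angular":[0,0,0]},{"offset":[0,0,0],"angular":[0,0,0]},{"offset":[0,0,0],"angular":[0,0,0]},{"offset":[0,0,0],"angular":[0,0,0]},{"offset":[0,0,0],"angular":[0,0,0]}]' 5 40
python3 - <<'E'
from h import *
im,C=load("w2.png")
for L in (.065,.063):
    import h; h.LL=L
    print(fit(im,C,slat(.03),(.472,.262,-.108),(285,150,350,285),(285,150,350,208)))
g=(im.max(2)<40).astype(np.uint8); g[:186]=0; g[205:]=0; g[:,:305]=0; g[:,330:]=0
ys,xs=np.nonzero(g); print(back(C,(xs.mean(),ys.mean()),.076))
c,s=np.cos(-.11),np.sin(-.11)
th0=np.arctan2(.026,-.0585); P=[]
for k in range(0,13):
    th=th0-1.62*k/12; P.append(.064*np.array([np.cos(th)*c,np.cos(th)*s,np.sin(th)]))
print((np.diff(P,axis=0)/.05).round(2).tolist())
E
```

```text
t: 3.55
eef_pos: [0.5117, 0.2562, 0.0585]
tool_rot: [[0.994, -0.112, -0.001], [-0.112, -0.994, -0.001], [-0.0, 0.001, -1.0]]
contact_force: [0.3, 1.2, -0.3]
grip_width: 0.06
grip_force: 0.0
t: 4.15
eef_pos: [0.5124, 0.2577, 0.0603]
tool_rot: [[0.994, -0.111, 0.002], [-0.111, -0.994, -0.0], [0.002, 0.0, -1.0]]
contact_force: [-1.1, -4.3, 10.8]
grip_width: 0.005
grip_force: 4.9
(array([ 0.47329626,  0.26173085, -0.11670448]), np.float64(0.04996004718237512))
(array([ 0.47131103,  0.26157099, -0.11810478]), np.float64(0.04776972931757528))
[[0.50985482 0.25707905 0.076     ]]
[[0.08, -0.01, 0.15], [0.1, -0.01, 0.14], [0.12, -0.01, 0.13], [0.13, -0.01, 0.11], [0.15, -0.02, 0.09], [0.16, -0.02, 0.07], [0.17, -0.02, 0.05], [0.17, -0.02, 0.02], [0.17, -0.02, 0.0], [0.17, -0.02, -0.02], [0.17, -0.02, -0.05], [0.16, -0.02, -0.07]]
```

```bash
python3 - <<'E'
from h import *
im,C=shot("wrist","w3.png"); s=ctrl.read_camera("side")
a=cv2.resize(im[130:330,200:440],None,fx=1.66,fy=1.66); b=cv2.resize(s[240:360,240:400],None,fx=2.5,fy=2.77); 
b=cv2.resize(b,(400,332)); a=cv2.resize(a,(400,332)); cv2.imwrite("pics/w3c.png",np.hstack([a,b]))
E
```

```text
(no output)
```

View pics/w3c.png

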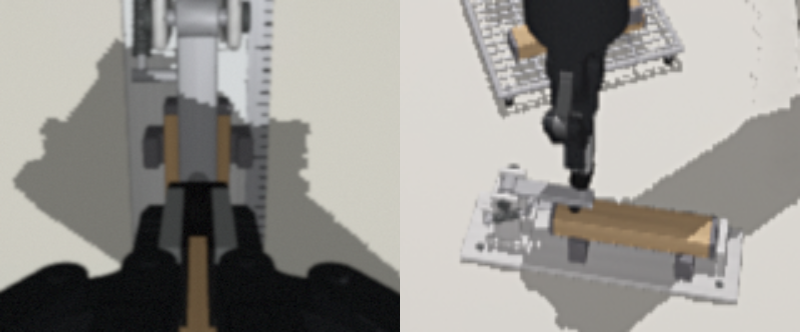

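The knob (black) appears between the pads in the left crop, but the width reads 5 mm. I'll check the state.

```bash
python3 -m crank '[{"offset":[0,0,0],"angular":[0,0,0]},{"offset":[0,0,0],"angular":[0,0,0]},{"offset":[0,0,0],"angular":[0,0,0]}]' 0 40
python3 - <<'E'
from h import *
im,C=shot("wrist","w4.png"); o=ctrl.get_obs(); print(o["eef_pos"],o["contact_force"],o["grip_width"],o["grip_force"])
print(proj(C,[(.51,.257,.076)]))
cr=im[170:300,250:390]; cv2.imwrite("pics/w4c.png",cv2.resize(cr,None,fx=4,fy=4,interpolation=cv2.INTER_CUBIC)*1)
E
```

```text
t: 4.55
eef_pos: [0.5126, 0.2584, 0.0602]
tool_rot: [[0.994, -0.11, 0.003], [-0.11, -0.994, 0.001], [0.002, -0.001, -1.0]]
contact_force: [-0.1, -0.1, 5.9]
grip_width: 0.0002
grip_force: 3.5
[0.51259777 0.25845078 0.060227  ] [-1.01165479 -0.73841409  7.5829719 ] 0.0003358008503217324 3.4767435863614082
[[319.68305369 255.62992507]]
```

View pics/w4c.png

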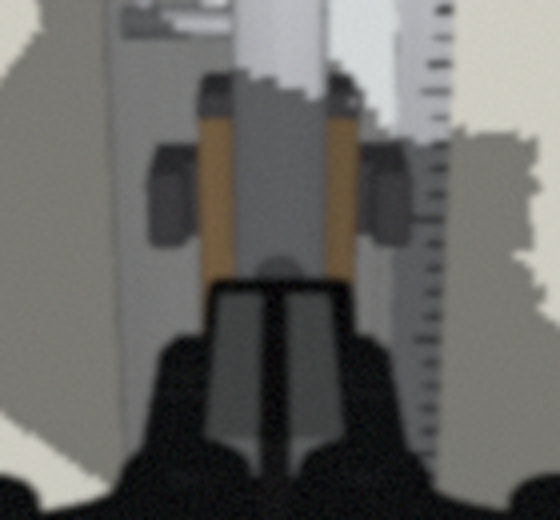

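```bash
python3 - <<'E'
from h import *
im,C=load("w4.png"); o=ctrl.get_obs(); p=o["eef_pos"]; R=o["tool_rot"]
for q in [(0,0,0),(.011,0,0),(-.011,0,0),(.011,0,-.019),(.011,.011,0),(.011,-.011,0)]: print(q,proj(C,p+R@np.array(q)).round(1))
print("arm z .05-.055 at dome px(320,236):",back(C,(320,236),.055),"rim(302..338,241):",back(C,[(302,241),(338,241)],.06), back(C,[(302,241),(338,241)],.076))
print(o["joint_positions"].round(2))
# knob in side now
s=ctrl.read_camera("side"); C2=cam("side"); print("side proj tip",proj(C2,[p,[.51,.257,.076],[.51,.257,.066]]).round(1))
k=s[285:320,300:330].max(2); print(k[::2,::2])
E
```

```text
(0, 0, 0) [[316.6 239.7]]
(0.011, 0, 0) [[316.6 222.1]]
(-0.011, 0, 0) [[316.7 256.7]]
(0.011, 0, -0.019) [[316.4 235. ]]
(0.011, 0.011, 0) [[335.7 222.1]]
(0.011, -0.011, 0) [[297.5 222.1]]
arm z .05-.055 at dome px(320,236): [[0.5125128  0.25645176 0.055     ]] rim(302..338,241): [[0.51262811 0.26709846 0.06      ]
 [0.51029698 0.24608469 0.06      ]] [[0.51953716 0.26540001 0.076     ]
 [0.51742915 0.24639754 0.076     ]]
[ -15.86   36.31  -20.65  104.73   18.22   42.07 -142.79]
side proj tip [[312.7 307.2]
 [314.  300.9]
 [314.1 304.6]]
[[ 58 106 112  75  40  41  28  33  41 229 219 218 218 218 218]
 [ 37  74  77  66  39  38  27  25  38 229 219 219 218 218 218]
 [ 56  27  41  50  27  33  28  28  98 229 219 218 218 218 218]
 [218 147 147  32  35  33  27  38 102 228 219 219 218 218 218]
 [220 222 228  60  37  37  36  88 102 228 219 218 218 218 219]
 [218 219 224  82  37  36  34  88 104 226 219 218 218 218 218]
 [218 219 222  86  35  34  37  88 110 227 219 218 219 218 218]
 [218 219 220 104  33  35  32  90  87 203 219 218 218 218 218]
 [218 218 219 225 108  47  73 105  46 227 219 218 218 218 218]
 [219 219 218 223  71  20  24  20  82 224 218 218 218 219 218]
 [222 224 222 224  41  22  24  15 135 222 218 218 218 218 218]
 [110 116 126 139 105  28  18  24 226 221 218 218 218 218 218]
 [113 112 111 113 115 114 123 112 110 225 220 218 218 218 219]
 [128 135 133 124 113 111 122 113 108 158 178 224 223 222 222]
 [151  85 115 124 138 133 129 129 135 119 119 119 120 143 127]
 [120 100 122 116  32  24  94 117 129 120 122 123 122 121 121]
 [ 97 124 126 128 123 123 130 126 124 122 119 117 117 117 118]
 [ 92 154 141 130 129 131 129 128 129 127 128 130 127 126 124]]
```

The images show the closed fingertips lying over the top of the knob, so the pads sit farther back than I assumed. The space beside the finger is free down to the saddles. I'll open and pinch about 18 mm lower, watching the force.

```bash
python3 -m crank '[{"offset":[0,0,0.2],"angular":[0,0,0]},{"offset":[0,0,0],"angular":[0,0,0]},{"offset":[0,0,0],"angular":[0,0,0]},{"offset":[0,0,0],"angular":[0,0,0]},{"offset":[0,0,0],"angular":[0,0,0]},{"offset":[0,0,0],"angular":[0,0,0]}]' 50 40
python3 -m crank '[{"offset":[-0.04,0,-0.2],"angular":[0,0,0]},{"offset":[0,0,-0.2],"angular":[0,0,0]},{"offset":[0,0,-0.16],"angular":[0,0,0]},{"offset":[0,0,0],"angular":[0,0,0]}]'
python3 -m crank '[{"offset":[0,0,0],"angular":[0,0,0]},{"offset":[0,0,0],"angular":[0,0,0]},{"offset":[0,0,0],"angular":[0,0,0]},{"offset":[0,0,0],"angular":[0,0,0]},{"offset":[0,0,0],"angular":[0,0,0]}]' 12 40
```

```text
t: 5.25
eef_pos: [0.5111, 0.258, 0.0684]
tool_rot: [[0.994, -0.11, -0.0], [-0.11, -0.994, -0.0], [-0.0, 0.0, -1.0]]
contact_force: [-0.7, 0.1, -0.2]
grip_width: 0.0499
grip_force: 0.0
t: 5.65
eef_pos: [0.5081, 0.2574, 0.0389]
tool_rot: [[0.994, -0.11, -0.003], [-0.11, -0.994, -0.001], [-0.002, 0.002, -1.0]]
contact_force: [0.6, -0.9, 0.9]
grip_width: 0.0503
grip_force: 0.0
t: 6.15
eef_pos: [0.5096, 0.2583, 0.0411]
tool_rot: [[0.994, -0.11, 0.001], [-0.11, -0.994, 0.0], [0.001, -0.0, -1.0]]
contact_force: [-0.7, -0.9, 2.5]
grip_width: 0.0194
grip_force: 42.5
```

The grip is firm on the 20 mm knob. I'll lead it round the hinge arc.

```bash
python3 -m crank '[{"offset":[0.08,-0.01,0.15],"angular":[0,0,0]},{"offset":[0.1,-0.01,0.14],"angular":[0,0,0]},{"offset":[0.12,-0.01,0.13],"angular":[0,0,0]},{"offset":[0.13,-0.01,0.11],"angular":[0,0,0]},{"offset":[0.15,-0.02,0.09],"angular":[0,0,0]}]'
python3 -m crank '[{"offset":[0.16,-0.02,0.07],"angular":[0,0,0]},{"offset":[0.17,-0.02,0.05],"angular":[0,0,0]},{"offset":[0.17,-0.02,0.02],"angular":[0,0,0]},{"offset":[0.17,-0.02,0],"angular":[0,0,0]},{"offset":[0.17,-0.02,-0.02],"angular":[0,0,0]},{"offset":[0.17,-0.02,-0.05],"angular":[0,0,0]},{"offset":[0.16,-0.02,-0.07],"angular":[0,0,0]},{"offset":[0,0,0],"angular":[0,0,0]}]'
```

```text
t: 6.65
eef_pos: [0.5373, 0.2553, 0.072]
tool_rot: [[0.994, -0.11, -0.003], [-0.11, -0.994, -0.0], [-0.003, 0.001, -1.0]]
contact_force: [-3.4, 3.5, -6.6]
grip_width: 0.0193
grip_force: 39.2
t: 7.45
eef_pos: [0.6013, 0.2485, 0.0733]
tool_rot: [[0.994, -0.112, 0.006], [-0.112, -0.994, 0.002], [0.006, -0.003, -1.0]]
contact_force: [3.1, 2.6, 5.0]
grip_width: 0.0185
grip_force: 39.3
```

```bash
python3 -m crank '[{"offset":[0,0,0],"angular":[0,0,0]},{"offset":[0,0,0],"angular":[0,0,0]},{"offset":[0,0,0],"angular":[0,0,0]},{"offset":[0,0,0.1],"angular":[0,0,0]},{"offset":[0,0,0.6],"angular":[0,0,0]},{"offset":[0,0,0.8],"angular":[0,0,0]},{"offset":[0,0,0.8],"angular":[0,0,0]}]' 60
python3 -m crank '[{"offset":[-0.8,0.05,0.2],"angular":[0,0,0]},{"offset":[-0.8,0.05,0],"angular":[0,0,0]},{"offset":[-0.6,0.05,0],"angular":[0,0,0]},{"offset":[0,0,0],"angular":[0,0,0]},{"offset":[0,0,0],"angular":[0,0,0]}]'
python3 - <<'E'
from h import *
im,C=shot("wrist","w5.png"); import h; h.LL=.063
print(fit(im,C,slat(.03),(.4713,.2616,-.116),(260,120,380,290)))
s=ctrl.read_camera("side")[255:355,255:395]
a=cv2.resize(im[90:350,160:480],(400,325)); cv2.imwrite("pics/w5c.png",np.hstack([a,cv2.resize(s,(400,325),interpolation=cv2.INTER_CUBIC)]))
E
```

```text
t: 8.15
eef_pos: [0.5963, 0.2477, 0.1879]
tool_rot: [[0.994, -0.11, -0.001], [-0.11, -0.994, -0.001], [-0.001, 0.001, -1.0]]
contact_force: [1.0, 0.7, -0.6]
grip_width: 0.0603
grip_force: 0.0
t: 8.65
eef_pos: [0.487, 0.2555, 0.1973]
tool_rot: [[0.994, -0.11, 0.001], [-0.11, -0.994, -0.0], [0.001, 0.0, -1.0]]
contact_force: [1.2, -0.3, -0.2]
grip_width: 0.0603
grip_force: 0.0
(array([ 0.46790228,  0.26244287, -0.11378456]), np.float64(0.06106474277361251))
```

View pics/w5c.png

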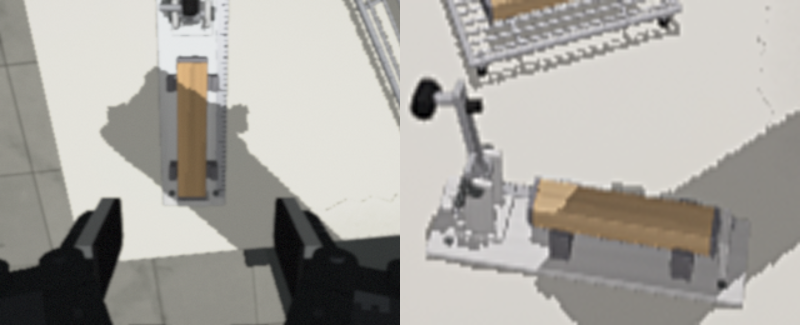

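The finger stands fully up at its stop (side crop, knob at (427,98)), and the slat is free. From the images and the knob contact, the closed fingertips end about 23 mm behind the reported TCP, so I'll use that in the grasp heights. I'll descend on the slat now.

```bash
python3 -m crank '[{"offset":[-0.17,0.06,-0.5],"angular":[0,0,-0.04]},{"offset":[-0.17,0.07,-0.8],"angular":[0,0,0]},{"offset":[0,0,-0.8],"angular":[0,0,0]},{"offset":[0,0,-0.8],"angular":[0,0,0]},{"offset":[0,0,-0.5],"angular":[0,0,0]},{"offset":[0,0,-0.14],"angular":[0,0,0]},{"offset":[0,0,0],"angular":[0,0,0]}]' 50
python3 -m crank '[{"offset":[0,0,-0.2],"angular":[0,0,0]},{"offset":[0,0,-0.2],"angular":[0,0,0]},{"offset":[0,0,-0.18],"angular":[0,0,0]},{"offset":[0,0,0],"angular":[0,0,0]},{"offset":[0,0,0],"angular":[0,0,0]}]'
```

```text
t: 9.45
eef_pos: [0.4701, 0.2617, 0.0189]
tool_rot: [[0.993, -0.117, -0.001], [-0.117, -0.993, -0.001], [-0.001, 0.001, -1.0]]
contact_force: [-0.2, -0.1, -0.2]
grip_width: 0.0502
grip_force: 0.0
t: 9.95
eef_pos: [0.4698, 0.2621, -0.0094]
tool_rot: [[0.993, -0.116, -0.0], [-0.116, -0.993, -0.0], [-0.0, 0.0, -1.0]]
contact_force: [-0.8, 0.1, -0.2]
grip_width: 0.05
grip_force: 0.0
```

```bash
python3 -m crank '[{"offset":[0,0,0],"angular":[0,0,0]},{"offset":[0,0,0],"angular":[0,0,0]},{"offset":[0,0,0],"angular":[0,0,0]},{"offset":[0,0,0],"angular":[0,0,0]},{"offset":[0,0,0],"angular":[0,0,0]}]' 15 40
python3 -m crank '[{"offset":[0,0,0.1],"angular":[0,0,0]},{"offset":[0,0,0.4],"angular":[0,0,0]},{"offset":[0,0,0.7],"angular":[0,0,0]},{"offset":[0,0,0.9],"angular":[0,0,0]},{"offset":[0,0,0.9],"angular":[0,0,0]},{"offset":[0,0,0],"angular":[0,0,0]},{"offset":[0,0,0],"angular":[0,0,0]}]'
python3 - <<'E'
from h import *
im,C=shot("wrist","w6.png"); import h; h.LL=.063
o=ctrl.get_obs(); dz=o["eef_pos"][2]+.0094
for z in (.03+dz,.034+dz): print(z,fit(im,C,slat(z),(.4695,.2621,-.117),(230,60,410,235),(230,60,410,170)), fit(im,C,slat(z),(.4695,.2621,-.117),(230,60,410,399)))
E
```

```text
t: 10.45
eef_pos: [0.4702, 0.2623, -0.0088]
tool_rot: [[0.993, -0.116, 0.001], [-0.116, -0.993, 0.0], [0.001, -0.001, -1.0]]
contact_force: [-0.4, 0.3, 6.1]
grip_width: 0.0255
grip_force: 40.2
t: 11.15
eef_pos: [0.4704, 0.2621, 0.1416]
tool_rot: [[0.993, -0.116, 0.002], [-0.116, -0.993, 0.001], [0.002, -0.001, -1.0]]
contact_force: [-0.4, 0.2, -0.7]
grip_width: 0.0251
grip_force: 39.5
0.17968832442378585 (array([ 0.47473727,  0.26010953, -0.10216655]), np.float64(0.014573770243451634)) (array([ 0.46805845,  0.26144003, -0.1170396 ]), np.float64(0.16801539198361715))
0.18368832442378585 (array([ 0.47199805,  0.26177253, -0.13472786]), np.float64(0.046171418530070674)) (array([ 0.46843557,  0.26146359, -0.11692866]), np.float64(0.19745896879002678))
```

```bash
python3 - <<'E'
from h import *
import h
im,C=load("w6.png"); m=wood(im); r=np.nonzero(m[:,300:335].any(1))[0]; print(r.min(),r.max(), [int((m[k]>0).sum()) for k in range(100,300,15)])
for L in(.063,.064,.065):
    h.LL=L; print(L,fit(im,C,slat(.18),(.4695,.2621,-.117),(230,60,410,205)))
im,C=load("w5.png")
for L in(.062,.063,.064,.065):
    h.LL=L; print(L,fit(im,C,slat(.03),(.4695,.2621,-.117),(260,120,380,290)))
im,C=load("w1.png")
for L in(.061,.062,.063,.064): h.LL=L; print(L,fit(im,C,crib,(.549,.009,.405),(225,65,370,215)))
E
```

```text
143 355 [59, 87, 90, 111, 76, 64, 64, 62, 62, 60, 61, 59, 59, 57]
0.063 (array([ 0.46792565,  0.26127387, -0.11403963]), np.float64(0.024700887688151263))
0.064 (array([ 0.46680255,  0.26061957, -0.09739366]), np.float64(0.027364948199309347))
0.065 (array([ 0.4660572 ,  0.26181373, -0.11907035]), np.float64(0.026021617959535615))
0.062 (array([ 0.46922219,  0.26223652, -0.11739785]), np.float64(0.051431020524786875))
0.063 (array([ 0.4678367 ,  0.26242391, -0.11410336]), np.float64(0.06000094415333046))
0.064 (array([ 0.46682105,  0.26247572, -0.11536338]), np.float64(0.07369155617585488))
0.065 (array([ 0.46638394,  0.26264417, -0.11311015]), np.float64(0.08672919485403718))
0.061 (array([0.54997291, 0.00895258, 0.41987168]), np.float64(0.05971246828694343))
0.062 (array([0.5496768 , 0.00916352, 0.40783325]), np.float64(0.06834101549740501))
0.063 (array([0.5492119 , 0.0091034 , 0.40392459]), np.float64(0.08271115397897089))
0.064 (array([0.54918046, 0.00901933, 0.40370933]), np.float64(0.09787697205187018))
```

```bash
python3 - <<'E'
from h import *
import h
h.LL=.062
for f in("w5.png","w6.png","w2.png"):
    im,C=load(f); q=np.vstack([x for s in crib((.55,.009,.41)) for x in quads(C,*s)]); lo=np.maximum(q.min(0)-8,0).astype(int); hi=np.minimum(q.max(0)+8,[640,400]).astype(int); print(f,lo,hi,q.max(0))
    print(fit(im,C,crib,(.55,.009,.41),(*lo,*hi)))
im=cv2.imread("pics/side0.png");C=cam("side")
print("side",fit(im,C,crib,(.55,.009,.41),(265,208,350,270)),fit(im,C,slat(.03),(.469,.262,-.116),(296,305,372,340),(296,290,318,345)))
im=cv2.imread("pics/scene0.png");C=cam("scene");q=np.vstack([x for s in crib((.55,.009,.41)) for x in quads(C,*s)]);lo=(q.min(0)-5).astype(int);hi=(q.max(0)+5).astype(int)
print("scene",fit(im,C,crib,(.55,.009,.41),(*lo,*hi)))
E
```

```text
w5.png [464   0] [640 181] [647.93057195 173.78733333]
(array([0.54965968, 0.00860436, 0.42094126]), np.float64(0.07731122432423665))
w6.png [504   0] [640 173] [734.53743691 165.11341038]
(array([0.54997108, 0.00786343, 0.42429397]), np.float64(0.10305911929062317))
w2.png [474  12] [640 208] [666.98066694 200.83275369]
(array([0.5498216 , 0.00885932, 0.41817862]), np.float64(0.07892790164617625))
side (array([0.55382437, 0.01085402, 0.41590887]), np.float64(0.1485051392502239)) (array([ 0.47259095,  0.26494799, -0.0709637 ]), np.float64(0.14210795599897674))
scene (array([0.54839391, 0.01004337, 0.41502795]), np.float64(0.1038970428747018))
```

```bash
python3 -m crank '[{"offset":[0.1,-0.3,0],"angular":[0,0,0.6]},{"offset":[0.15,-0.3,0],"angular":[0,0,0.95]},{"offset":[0.15,-0.3,0],"angular":[0,0,0.95]},{"offset":[0.15,-0.3,0],"angular":[0,0,0.95]},{"offset":[0.15,-0.3,0],"angular":[0,0,0.95]},{"offset":[0.15,-0.3,0],"angular":[0,0,0.95]},{"offset":[0.15,-0.3,0],"angular":[0,0,0.95]},{"offset":[0.15,-0.3,0],"angular":[0,0,0.95]},{"offset":[0.15,-0.3,0],"angular":[0,0,0.95]},{"offset":[0.15,-0.3,0],"angular":[0,0,0.95]}]'
python3 -m crank '[{"offset":[0.15,-0.3,0],"angular":[0,0,0.95]},{"offset":[0.15,-0.3,0],"angular":[0,0,0.95]},{"offset":[0.15,-0.3,0],"angular":[0,0,0.95]},{"offset":[0.15,-0.3,0],"angular":[0,0,0.95]},{"offset":[0.15,-0.3,0],"angular":[0,0,0.95]},{"offset":[0,0,0],"angular":[0,0,0]},{"offset":[0,0,0],"angular":[0,0,0]},{"offset":[0,0,0],"angular":[0,0,0]}]'
python3 - <<'E'
from h import *
im,C=shot("wrist","w7.png");o=ctrl.get_obs();R=o["tool_rot"]; print(o["joint_positions"].round(1),o["eef_pos"].round(4),"rotvec err units",(Ro.from_matrix(np.array([[np.cos(1.9873),np.sin(1.9873),0],[np.sin(1.9873),-np.cos(1.9873),0],[0,0,-1]])@R.T).as_rotvec(degrees=True)/8).round(3))
print("move",((np.array([.5885,.0276,.0])-o["eef_pos"])/.05).round(3))
E
```

```text
t: 12.2
eef_pos: [0.5411, 0.1111, 0.1386]
tool_rot: [[0.393, 0.92, -0.004], [0.92, -0.393, -0.0], [-0.002, -0.003, -1.0]]
contact_force: [-1.2, 0.4, -1.1]
grip_width: 0.0253
grip_force: 39.5
t: 13.0
eef_pos: [0.5788, 0.0385, 0.1401]
tool_rot: [[-0.25, 0.968, -0.001], [0.968, 0.25, 0.001], [0.001, -0.001, -1.0]]
contact_force: [0.3, 0.4, 0.4]
grip_width: 0.0249
grip_force: 39.5
[ 25.6  37.  -47.3 100.2  31.7  57.2 -19.3] [0.579  0.0385 0.1404] rotvec err units [-0.003 -0.007  1.164]
move [ 0.19  -0.219 -2.807]
```

```bash
python3 -m crank '[{"offset":[0.1,-0.11,0],"angular":[0,0,0.58]},{"offset":[0.09,-0.11,0],"angular":[0,0,0.58]},{"offset":[0,0,-0.4],"angular":[0,0,0]},{"offset":[0,0,-0.6],"angular":[0,0,0]},{"offset":[0,0,-0.5],"angular":[0,0,0]},{"offset":[0,0,-0.2],"angular":[0,0,0]},{"offset":[0,0,0],"angular":[0,0,0]},{"offset":[0,0,0],"angular":[0,0,0]}]'
cat >> h.py <<'E'
def err(yaw,xy,z=0):
    o=ctrl.get_obs();R=o["tool_rot"];c,s=np.cos(yaw),np.sin(yaw)
    print("rot units",(Ro.from_matrix(np.array([[c,s,0],[s,-c,0],[0,0,-1]])@R.T).as_rotvec(degrees=True)/8).round(3),"move",((np.array([*xy,z])-o["eef_pos"])/.05).round(3),"z",o["eef_pos"][2].round(4),"f",o["contact_force"].round(1))
E
python3 - <<'E'
from h import *
import h
h.LL=.062
err(1.9873,(.5885,.0276),.009)
im,C=shot("wrist","w8.png"); q=np.vstack(quads(C,.5891,.0262,.0985,1.9873)); print(q.min(0),q.max(0))
m=wood(im);print([int((m[k]>0).sum()) for k in range(0,400,20)])
c=crib((.5498,.0088,.4165)); 
for s in c: q=np.vstack(quads(C,*s)); print(q.min(0).round(),q.max(0).round())
E
```

```text
t: 13.85
eef_pos: [0.5899, 0.0268, 0.0567]
tool_rot: [[-0.404, 0.915, 0.001], [0.915, 0.404, 0.0], [-0.0, 0.001, -1.0]]
contact_force: [0.9, 0.3, 0.0]
grip_width: 0.0251
grip_force: 39.5
rot units [-0.003  0.009  0.002] move [-0.028  0.015 -0.954] z 0.0567 f [0.9 0.3 0. ]
[282.86369898 140.75328258] [352.50209943 397.85943248]
[0, 0, 0, 0, 0, 0, 0, 148, 211, 208, 117, 113, 110, 168, 155, 81, 55, 53, 0, 12]
[140. 137.] [350. 183.]
[162. 259.] [346. 303.]
[133. 130.] [214. 326.]
```

```bash
python3 -m crank '[{"offset":[-0.02,0.01,-0.3],"angular":[0,0,0]},{"offset":[0,0,-0.3],"angular":[0,0,0]},{"offset":[0,0,-0.2],"angular":[0,0,0]},{"offset":[0,0,-0.1],"angular":[0,0,0]},{"offset":[0,0,0],"angular":[0,0,0]},{"offset":[0,0,0],"angular":[0,0,0]}]'
python3 - <<'E'
from h import *
import h; h.LL=.062
im,C=shot("wrist","w9.png"); o=ctrl.get_obs(); print(o["contact_force"].round(1))
# check held slat's far end and cross_a
print("cross",fit(im,C,slat(.046),(.5104,-.0086,1.9873),tuple(int(v) for v in (80,90,235,360))))
print("held",fit(im,C,slat(o["eef_pos"][2]+.039),(.5891,.0262,1.9873),(240,80,400,185)))
err(1.9873,(.5885,.0276),.007)
E
```

```text
t: 14.5
eef_pos: [0.5885, 0.0268, 0.0108]
tool_rot: [[-0.404, 0.915, 0.0], [0.915, 0.404, 0.0], [0.0, 0.0, -1.0]]
contact_force: [0.1, -0.1, -0.8]
grip_width: 0.0256
grip_force: 39.5
[-0.5  0.7 -1.1]
cross (array([ 0.51116853, -0.00944818,  1.97947335]), np.float64(0.33934082875949))
held (array([0.58772339, 0.02513611, 1.98658132]), np.float64(0.41371643577903194))
rot units [-0.002  0.004  0.004] move [-0.003  0.016 -0.08 ] z 0.011 f [-0.5  0.7 -1.1]
```

```bash
python3 -m crank '[{"offset":[0,0.02,-0.04],"angular":[0,0,0]},{"offset":[0,0,-0.04],"angular":[0,0,0]},{"offset":[0,0,0],"angular":[0,0,0]},{"offset":[0,0,0],"angular":[0,0,0]}]'
```

```text
t: 14.95
eef_pos: [0.5887, 0.0278, 0.0073]
tool_rot: [[-0.404, 0.915, 0.001], [0.915, 0.404, 0.0], [-0.0, 0.001, -1.0]]
contact_force: [-2.2, -0.4, 6.0]
grip_width: 0.0251
grip_force: 40.2
```

```bash
python3 -m crank '[{"offset":[0,0,0],"angular":[0,0,0]},{"offset":[0,0,0],"angular":[0,0,0]},{"offset":[0,0,0],"angular":[0,0,0]},{"offset":[0,0,0.2],"angular":[0,0,0]},{"offset":[0,0,0.8],"angular":[0,0,0]},{"offset":[0,0,0.9],"angular":[0,0,0]},{"offset":[0,0,0.9],"angular":[0,0,0]},{"offset":[0,0,0.9],"angular":[0,0,0]},{"offset":[0,0,0.9],"angular":[0,0,0]}]' 44
python3 -m crank '[{"offset":[0,-0.3,0.4],"angular":[0,0,-0.9]},{"offset":[0,-0.3,0],"angular":[0,0,-0.95]},{"offset":[-0.1,-0.4,0],"angular":[0,0,-0.95]},{"offset":[-0.1,-0.4,0],"angular":[0,0,-0.95]},{"offset":[-0.1,-0.4,0],"angular":[0,0,-0.95]},{"offset":[-0.1,-0.4,0],"angular":[0,0,-0.95]},{"offset":[-0.1,-0.4,0],"angular":[0,0,-0.95]},{"offset":[-0.1,-0.4,0],"angular":[0,0,-0.95]},{"offset":[-0.1,-0.4,0],"angular":[0,0,-0.95]},{"offset":[0,-0.2,0],"angular":[0,0,-0.95]}]'
python3 -m crank '[{"offset":[0,0,0],"angular":[0,0,-0.95]},{"offset":[0,0,0],"angular":[0,0,-0.95]},{"offset":[0,0,0],"angular":[0,0,-0.95]},{"offset":[0,0,0],"angular":[0,0,-0.95]},{"offset":[0,0,0],"angular":[0,0,-0.95]},{"offset":[0,0,0],"angular":[0,0,0]},{"offset":[0,0,0],"angular":[0,0,0]}]'
python3 - <<'E'
from h import *
import h; h.LL=.062
im,C=shot("wrist","w10.png"); err(-.08,(.5746,-.2569),.1)
for s in crib((.5498,.0088,.4165))+[(.57,-.257,.011,-.085),(.415,-.247,.011,-.03)]: q=np.vstack(quads(C,*s)); print(q.min(0).round(),q.max(0).round())
E
```

```text
t: 15.85
eef_pos: [0.5879, 0.0277, 0.2392]
tool_rot: [[-0.405, 0.914, 0.0], [0.914, 0.405, -0.0], [-0.0, 0.0, -1.0]]
contact_force: [0.9, 0.3, 0.3]
grip_width: 0.0441
grip_force: 0.0
t: 16.85
eef_pos: [0.5524, -0.1545, 0.2572]
tool_rot: [[0.79, 0.613, -0.0], [0.613, -0.79, -0.001], [-0.001, 0.001, -1.0]]
contact_force: [0.3, 1.2, -0.1]
grip_width: 0.0439
grip_force: 0.0
t: 17.55
eef_pos: [0.5533, -0.1521, 0.2571]
tool_rot: [[1.0, 0.008, 0.0], [0.008, -1.0, -0.0], [0.0, 0.0, -1.0]]
contact_force: [-0.1, 0.3, 0.1]
grip_width: 0.0437
grip_force: 0.0
rot units [ 0.     0.002 -0.627] move [ 0.426 -2.094 -3.14 ] z 0.257 f [ 0.8 -0.9  0.5]
[126. 134.] [199. 230.]
[186. 106.] [255. 205.]
[155. 174.] [252. 232.]
[379. 104.] [416. 201.]
[368. 217.] [396. 299.]
```

```bash
cat > chk.py <<'E'
import sys; from h import *
import h; h.LL=.062
im,C=load(sys.argv[1]); box=tuple(int(v) for v in sys.argv[2].split(","))
def crib4(p):
    x,y,a=p;return crib(p)+[(x+.043*np.cos(a),y+.043*np.sin(a),.046,a+np.pi/2)]
q,c=fit(im,C,crib4,(.5498,.0088,.4165),box);print("crib4",q.round(4),round(c,3))
L=crib4(q)
for it in range(2):
  for i in range(4):
    O=[L[j] for j in range(4) if j!=i]; z=L[i][2]
    r,c=fit(im,C,lambda p:O+[(p[0],p[1],z,p[2])],(L[i][0],L[i][1],L[i][3]),box); L[i]=(r[0],r[1],z,r[2])
for s,n in zip(L,("A","B","cross","M")):
    d=np.array(s[:2])-q[:2]; a=q[2]; print(n,"u,v mm",((d@[[np.cos(a),-np.sin(a)],[np.sin(a),np.cos(a)]])*1000).round(1),"yaw",np.degrees(s[3]).round(1),round(c,3))
E
python3 chk.py w10.png 110,85,270,250; python3 - <<'E'
from h import *
import h; h.LL=.062
im,C=load("w10.png")
print(fit(im,C,slat(.011),(.57,-.257,-.085),(365,90,430,210)),fit(im,C,slat(.011),(.415,-.247,-.03),(358,210,406,305)))
E
```

```text
crib4 [0.5493 0.0094 0.4162] 0.085
A u,v mm [-0.2 41.6] yaw 23.5 0.07
B u,v mm [  0.5 -41.8] yaw 23.7 0.07
cross u,v mm [-43.2  -2.4] yaw 113.9 0.07
M u,v mm [42.4 -0.6] yaw 113.4 0.07
(array([ 0.5741513 , -0.2563167 , -0.07801935]), np.float64(0.08195361871264761)) (array([ 0.41724291, -0.24980044,  0.04129155]), np.float64(0.6080673080793848))
```

The second layer is within about 2 mm of square. Now slat_1 from the tray.

```bash
python3 -m crank '[{"offset":[0.14,-0.69,-0.2],"angular":[0,0,-0.2]},{"offset":[0.14,-0.69,-0.3],"angular":[0,0,-0.2]},{"offset":[0.14,-0.7,-0.3],"angular":[0,0,-0.2]},{"offset":[0,0,-0.8],"angular":[0,0,0]},{"offset":[0,0,-0.9],"angular":[0,0,0]},{"offset":[0,0,-0.9],"angular":[0,0,0]},{"offset":[0,0,-0.8],"angular":[0,0,0]},{"offset":[0,0,-0.4],"angular":[0,0,0]},{"offset":[0,0,0],"angular":[0,0,0]},{"offset":[0,0,0],"angular":[0,0,0]}]' 46
python3 - <<'E'
from h import *
err(-.078,(.5742,-.2563),-.018)
E
```

```text
t: 18.6
eef_pos: [0.5748, -0.2564, 0.0273]
tool_rot: [[0.997, -0.078, 0.001], [-0.078, -0.997, 0.0], [0.001, -0.0, -1.0]]
contact_force: [0.9, -1.1, 0.4]
grip_width: 0.0462
grip_force: 0.0
rot units [-0.002  0.004  0.004] move [-0.013  0.003 -0.906] z 0.0273 f [ 0.9 -1.1  0.4]
```

```bash
python3 -m crank '[{"offset":[0,0,-0.4],"angular":[0,0,0]},{"offset":[0,0,-0.3],"angular":[0,0,0]},{"offset":[0,0,-0.18],"angular":[0,0,0]},{"offset":[0,0,0],"angular":[0,0,0]},{"offset":[0,0,0],"angular":[0,0,0]}]'
python3 -m crank '[{"offset":[0,0,0],"angular":[0,0,0]},{"offset":[0,0,0],"angular":[0,0,0]},{"offset":[0,0,0],"angular":[0,0,0]},{"offset":[0,0,0],"angular":[0,0,0]},{"offset":[0,0,0],"angular":[0,0,0]}]' 15 40
python3 -m crank '[{"offset":[0,0,0.2],"angular":[0,0,0]},{"offset":[0,0,0.6],"angular":[0,0,0]},{"offset":[0,0,0.9],"angular":[0,0,0]},{"offset":[0,0,0.9],"angular":[0,0,0]},{"offset":[0,0,0.9],"angular":[0,0,0]},{"offset":[0,0,0],"angular":[0,0,0]},{"offset":[0,0,0],"angular":[0,0,0]}]'
python3 - <<'E'
from h import *
import h; h.LL=.062
im,C=shot("wrist","w11.png"); o=ctrl.get_obs(); p=o["eef_pos"]
print(fit(im,C,slat(p[2]+.029),(p[0],p[1],-.078),(230,60,410,205)), p, o["joint_positions"].round(1))
E
```

```text
t: 19.1
eef_pos: [0.5747, -0.2565, -0.0168]
tool_rot: [[0.997, -0.079, 0.001], [-0.079, -0.997, -0.0], [0.001, 0.0, -1.0]]
contact_force: [0.1, -0.5, 0.5]
grip_width: 0.0458
grip_force: 0.0
t: 19.6
eef_pos: [0.5752, -0.2567, -0.0163]
tool_rot: [[0.997, -0.08, 0.002], [-0.08, -0.997, -0.001], [0.002, 0.001, -1.0]]
contact_force: [-0.9, 0.5, 5.5]
grip_width: 0.0245
grip_force: 40.1
t: 20.3
eef_pos: [0.5748, -0.2567, 0.1593]
tool_rot: [[0.997, -0.08, 0.002], [-0.08, -0.997, -0.001], [0.002, 0.001, -1.0]]
contact_force: [-0.2, -0.1, -0.4]
grip_width: 0.0246
grip_force: 39.4
(array([ 0.57360742, -0.25761482, -0.07664226]), np.float64(0.016916841548788142)) [ 0.57372457 -0.25641882  0.15759888] [ 36.7  33.8 -24.   92.9  15.7  56.7 -86.9]
```

```bash
python3 -m crank '[{"offset":[-0.08,0.5,0],"angular":[0,0,0.3]},{"offset":[-0.08,0.7,0],"angular":[0,0,0.4]},{"offset":[-0.08,0.7,0],"angular":[0,0,0.4]},{"offset":[-0.1,0.7,0],"angular":[0,0,0.4]},{"offset":[-0.1,0.7,0],"angular":[0,0,0.4]},{"offset":[-0.1,0.7,0],"angular":[0,0,0.4]},{"offset":[-0.1,0.7,0],"angular":[0,0,0.4]},{"offset":[-0.1,0.7,0],"angular":[0,0,0.4]},{"offset":[-0.1,0.7,0],"angular":[0,0,0.45]},{"offset":[0,0,0],"angular":[0,0,0]}]'
python3 -m crank '[{"offset":[0,0,-0.4],"angular":[0,0,0]},{"offset":[0,0,-0.6],"angular":[0,0,0]},{"offset":[0,0,-0.4],"angular":[0,0,0]},{"offset":[0,0,0],"angular":[0,0,0]},{"offset":[0,0,0],"angular":[0,0,0]}]'
python3 - <<'E'
from h import *
err(.4163,(.5321,.0483),.0347)
E
```

```text
t: 21.35
eef_pos: [0.53, 0.0547, 0.1566]
tool_rot: [[0.911, 0.413, -0.003], [0.413, -0.911, 0.003], [-0.001, -0.004, -1.0]]
contact_force: [-0.4, 0.1, -0.7]
grip_width: 0.0248
grip_force: 39.5
t: 21.85
eef_pos: [0.5316, 0.0483, 0.0871]
tool_rot: [[0.915, 0.404, -0.002], [0.404, -0.915, -0.0], [-0.002, -0.001, -1.0]]
contact_force: [0.4, 0.2, -1.5]
grip_width: 0.0252
grip_force: 39.5
rot units [ 0.    -0.015  0.004] move [ 0.01   0.    -1.049] z 0.0871 f [ 0.4  0.2 -1.5]
```

```bash
python3 -m crank '[{"offset":[0.01,0,-0.4],"angular":[0,0,0]},{"offset":[0,0,-0.3],"angular":[0,0,0]},{"offset":[0,0,-0.2],"angular":[0,0,0]},{"offset":[0,0,-0.06],"angular":[0,0,0]},{"offset":[0,0,0],"angular":[0,0,0]},{"offset":[0,0,0],"angular":[0,0,0]}]'
python3 -m crank '[{"offset":[0,0,-0.04],"angular":[0,0,0]},{"offset":[0,0,-0.04],"angular":[0,0,0]},{"offset":[0,0,0],"angular":[0,0,0]},{"offset":[0,0,0],"angular":[0,0,0]}]'
```

```text
t: 22.45
eef_pos: [0.5333, 0.0487, 0.0402]
tool_rot: [[0.915, 0.404, 0.001], [0.404, -0.915, 0.0], [0.001, 0.0, -1.0]]
contact_force: [0.6, 0.8, -0.1]
grip_width: 0.0248
grip_force: 39.5
t: 22.85
eef_pos: [0.5328, 0.0486, 0.0357]
tool_rot: [[0.915, 0.404, 0.0], [0.404, -0.915, -0.0], [0.0, 0.0, -1.0]]
contact_force: [0.1, 0.5, -0.9]
grip_width: 0.0248
grip_force: 39.5
```

```bash
python3 -m crank '[{"offset":[-0.01,0,-0.03],"angular":[0,0,0]},{"offset":[0,0,-0.02],"angular":[0,0,0]},{"offset":[0,0,0],"angular":[0,0,0]},{"offset":[0,0,0],"angular":[0,0,0]}]'
```

```text
t: 23.25
eef_pos: [0.5328, 0.0486, 0.0348]
tool_rot: [[0.915, 0.404, 0.001], [0.404, -0.915, -0.001], [0.001, 0.001, -1.0]]
contact_force: [-5.2, -0.8, 17.9]
grip_width: 0.0249
grip_force: 41.5
```

```bash
python3 -m crank '[{"offset":[0,0,0.03],"angular":[0,0,0]},{"offset":[0,0,0],"angular":[0,0,0]}]'
python3 -m crank '[{"offset":[0,0,0],"angular":[0,0,0]},{"offset":[0,0,0],"angular":[0,0,0]},{"offset":[0,0,0],"angular":[0,0,0]},{"offset":[0,0,0.2],"angular":[0,0,0]},{"offset":[0,0,0.8],"angular":[0,0,0]},{"offset":[0,0,0.9],"angular":[0,0,0]},{"offset":[0,0,0.9],"angular":[0,0,0]},{"offset":[0,0,0.9],"angular":[0,0,0]},{"offset":[0,0,0.6],"angular":[0,0,0]}]' 46
python3 -m crank '[{"offset":[-0.1,-0.5,0],"angular":[0,0,-0.3]},{"offset":[-0.1,-0.7,0],"angular":[0,0,-0.4]},{"offset":[-0.1,-0.7,0],"angular":[0,0,-0.4]},{"offset":[-0.1,-0.7,0],"angular":[0,0,-0.4]},{"offset":[-0.1,-0.7,0],"angular":[0,0,-0.4]},{"offset":[-0.1,-0.7,0],"angular":[0,0,-0.4]},{"offset":[-0.1,-0.6,0],"angular":[0,0,-0.4]},{"offset":[0,-0.4,0],"angular":[0,0,-0.3]},{"offset":[0,0,0],"angular":[0,0,0]},{"offset":[0,0,0],"angular":[0,0,0]}]'
python3 - <<'E'
from h import *
import h; h.LL=.062
im,C=shot("wrist","w12.png"); q=np.vstack(quads(C,.4154,-.2466,.011,-.028)); lo=(q.min(0)-10).astype(int);hi=(q.max(0)+10).astype(int); print(lo,hi)
print(fit(im,C,slat(.011),(.4154,-.2466,-.028),(*lo,*hi)))
q=np.vstack([x for s in crib((.5498,.0088,.4165)) for x in quads(C,*s)]);print(q.min(0),q.max(0))
err(-.028,(.4154,-.2466),-.017)
E
```

```text
t: 23.45
eef_pos: [0.5325, 0.0486, 0.0349]
tool_rot: [[0.915, 0.404, 0.0], [0.404, -0.915, 0.0], [0.0, 0.0, -1.0]]
contact_force: [0.5, -0.2, -0.6]
grip_width: 0.0248
grip_force: 39.5
t: 24.35
eef_pos: [0.5331, 0.0492, 0.2537]
tool_rot: [[0.915, 0.405, 0.004], [0.405, -0.915, 0.0], [0.004, 0.001, -1.0]]
contact_force: [0.2, -0.1, 0.0]
grip_width: 0.046
grip_force: 0.0
t: 25.35
eef_pos: [0.4977, -0.2003, 0.2499]
tool_rot: [[1.0, -0.002, 0.0], [-0.002, -1.0, 0.001], [0.0, -0.001, -1.0]]
contact_force: [0.1, 0.7, 0.5]
grip_width: 0.0462
grip_force: 0.0
[329 170] [373 277]
(array([ 0.41666264, -0.2461899 , -0.033555  ]), np.float64(0.06481005217135716))
[72.73506958 55.45857138] [213.62132522 193.207256  ]
rot units [-0.007  0.003 -0.199] move [-1.649 -0.94  -5.338] z 0.2499 f [ 0.2  0.9 -0.5]
```

```bash
python3 -m crank '[{"offset":[-0.54,-0.3,-0.2],"angular":[0,0,-0.08]},{"offset":[-0.54,-0.31,-0.3],"angular":[0,0,-0.08]},{"offset":[-0.54,-0.31,-0.3],"angular":[0,0,-0.08]},{"offset":[0,0,-0.8],"angular":[0,0,0]},{"offset":[0,0,-0.9],"angular":[0,0,0]},{"offset":[0,0,-0.9],"angular":[0,0,0]},{"offset":[0,0,-0.7],"angular":[0,0,0]},{"offset":[0,0,-0.4],"angular":[0,0,0]},{"offset":[0,0,0],"angular":[0,0,0]},{"offset":[0,0,0],"angular":[0,0,0]}]'
python3 - <<'E'
from h import *
err(-.0335,(.4167,-.2462),-.017)
E
```

```text
t: 26.4
eef_pos: [0.4172, -0.2462, 0.0252]
tool_rot: [[0.999, -0.034, 0.0], [-0.034, -0.999, 0.001], [0.0, -0.001, -1.0]]
contact_force: [-0.7, -0.7, 0.2]
grip_width: 0.0461
grip_force: 0.0
rot units [-0.005  0.003  0.005] move [-0.011  0.001 -0.845] z 0.0252 f [-0.7 -0.7  0.2]
```

```bash
python3 -m crank '[{"offset":[0,0,-0.35],"angular":[0,0,0]},{"offset":[0,0,-0.3],"angular":[0,0,0]},{"offset":[0,0,-0.18],"angular":[0,0,0]},{"offset":[0,0,0],"angular":[0,0,0]},{"offset":[0,0,0],"angular":[0,0,0]}]'
python3 -m crank '[{"offset":[0,0,0],"angular":[0,0,0]},{"offset":[0,0,0],"angular":[0,0,0]},{"offset":[0,0,0],"angular":[0,0,0]},{"offset":[0,0,0],"angular":[0,0,0]},{"offset":[0,0,0],"angular":[0,0,0]}]' 15 40
python3 -m crank '[{"offset":[0,0,0.2],"angular":[0,0,0]},{"offset":[0,0,0.6],"angular":[0,0,0]},{"offset":[0,0,0.9],"angular":[0,0,0]},{"offset":[0,0,0.9],"angular":[0,0,0]},{"offset":[0,0,0.9],"angular":[0,0,0]},{"offset":[0,0,0],"angular":[0,0,0]},{"offset":[0,0,0],"angular":[0,0,0]}]'
python3 - <<'E'
from h import *
import h; h.LL=.062
im,C=shot("wrist","w13.png"); o=ctrl.get_obs(); p=o["eef_pos"]
print(fit(im,C,slat(p[2]+.0275),(p[0],p[1],-.0335),(230,60,410,205)))
err(.4163,(.5669,-.0303),p[2])
im,C=load("w12.png")
def m5(p):
    L=crib((.5495,.0091,.4163)); x,y,a=.5495,.0091,.4163
    return L+[(x+.043*np.cos(a),y+.043*np.sin(a),.046,a+np.pi/2),(p[0],p[1],.062,p[2])]
print("slat1 placed",fit(im,C,m5,(.5325,.0485,.4163),(55,35,230,210)))
E
```

```text
t: 26.9
eef_pos: [0.4171, -0.2476, -0.0159]
tool_rot: [[0.999, -0.036, 0.001], [-0.036, -0.999, -0.001], [0.001, 0.001, -1.0]]
contact_force: [0.2, 0.1, 0.0]
grip_width: 0.0461
grip_force: 0.0
t: 27.4
eef_pos: [0.417, -0.2477, -0.0158]
tool_rot: [[0.999, -0.036, 0.001], [-0.036, -0.999, -0.001], [0.001, 0.001, -1.0]]
contact_force: [-1.2, 0.4, 7.5]
grip_width: 0.0248
grip_force: 39.5
t: 28.1
eef_pos: [0.4167, -0.248, 0.1598]
tool_rot: [[0.999, -0.037, 0.002], [-0.037, -0.999, -0.002], [0.002, 0.002, -1.0]]
contact_force: [0.3, -0.0, -1.4]
grip_width: 0.0245
grip_force: 39.7
(array([ 0.41542413, -0.24878269, -0.03440959]), np.float64(0.014609133126935014))
rot units [ 3.000e-03 -1.000e-03  3.244e+00] move [3.023 4.343 0.   ] z 0.1584 f [ 0.2  0.1 -0.5]
slat1 placed (array([0.5324321 , 0.04642591, 0.41939583]), np.float64(0.07229265109309102))
```

```bash
python3 -m crank '[{"offset":[0.3,0.4,0],"angular":[0,0,0.3]},{"offset":[0.39,0.56,0],"angular":[0,0,0.42]},{"offset":[0.39,0.56,0],"angular":[0,0,0.42]},{"offset":[0.39,0.56,0],"angular":[0,0,0.42]},{"offset":[0.39,0.56,0],"angular":[0,0,0.42]},{"offset":[0.39,0.56,0],"angular":[0,0,0.42]},{"offset":[0.39,0.56,0],"angular":[0,0,0.42]},{"offset":[0.38,0.58,0],"angular":[0,0,0.42]},{"offset":[0,0,0],"angular":[0,0,0]},{"offset":[0,0,0],"angular":[0,0,0]}]'
python3 -m crank '[{"offset":[0,0,-0.4],"angular":[0,0,0]},{"offset":[0,0,-0.6],"angular":[0,0,0]},{"offset":[0,0,-0.4],"angular":[0,0,0]},{"offset":[0,0,0],"angular":[0,0,0]},{"offset":[0,0,0],"angular":[0,0,0]}]'
python3 - <<'E'
from h import *
err(.4163,(.5672,-.0303),.0352)
E
```

```text
t: 29.15
eef_pos: [0.5662, -0.0295, 0.1566]
tool_rot: [[0.914, 0.406, -0.003], [0.406, -0.914, 0.001], [-0.003, -0.002, -1.0]]
contact_force: [-0.4, -0.2, -0.8]
grip_width: 0.0248
grip_force: 39.6
t: 29.65
eef_pos: [0.5665, -0.0314, 0.088]
tool_rot: [[0.915, 0.403, -0.002], [0.403, -0.915, -0.0], [-0.002, -0.0, -1.0]]
contact_force: [-0.1, 0.3, -0.2]
grip_width: 0.0249
grip_force: 39.6
rot units [ 0.003 -0.012  0.012] move [ 0.013  0.022 -1.055] z 0.088 f [-0.1  0.3 -0.2]
```

```bash
python3 -m crank '[{"offset":[0.02,0.02,-0.4],"angular":[0,0,0]},{"offset":[0,0,-0.3],"angular":[0,0,0]},{"offset":[0,0,-0.2],"angular":[0,0,0]},{"offset":[0,0,-0.08],"angular":[0,0,0]},{"offset":[0,0,-0.04],"angular":[0,0,0]},{"offset":[0,0,0],"angular":[0,0,0]},{"offset":[0,0,0],"angular":[0,0,0]}]'
python3 -m crank '[{"offset":[0,0,-0.02],"angular":[0,0,0]},{"offset":[0,0,0],"angular":[0,0,0]},{"offset":[0,0,0],"angular":[0,0,0]}]'
```

```text
t: 30.35
eef_pos: [0.5688, -0.0294, 0.0377]
tool_rot: [[0.915, 0.404, 0.001], [0.404, -0.915, -0.0], [0.001, 0.0, -1.0]]
contact_force: [0.2, -1.1, 0.8]
grip_width: 0.0248
grip_force: 39.6
t: 30.65
eef_pos: [0.5684, -0.0294, 0.0363]
tool_rot: [[0.915, 0.404, 0.0], [0.404, -0.915, -0.0], [0.0, 0.0, -1.0]]
contact_force: [0.3, -0.7, -1.1]
grip_width: 0.0249
grip_force: 39.6
```

```bash
python3 -m crank '[{"offset":[-0.02,-0.02,0],"angular":[0,0,0]},{"offset":[0,0,-0.02],"angular":[0,0,0]},{"offset":[0,0,-0.01],"angular":[0,0,0]},{"offset":[0,0,0],"angular":[0,0,0]},{"offset":[0,0,0],"angular":[0,0,0]}]'
```

```text
t: 31.15
eef_pos: [0.5672, -0.0307, 0.0354]
tool_rot: [[0.915, 0.404, -0.0], [0.404, -0.915, -0.001], [-0.001, 0.001, -1.0]]
contact_force: [-3.2, -0.3, 7.8]
grip_width: 0.0246
grip_force: 40.6
```

Contact is made at about 8 N. I'll release, lift clear and take the final check picture.

```bash
python3 -m crank '[{"offset":[0,0,0],"angular":[0,0,0]},{"offset":[0,0,0],"angular":[0,0,0]},{"offset":[0,0,0],"angular":[0,0,0]},{"offset":[0,0,0.2],"angular":[0,0,0]},{"offset":[0,0,0.8],"angular":[0,0,0]},{"offset":[0,0,0.9],"angular":[0,0,0]},{"offset":[0,0,0.9],"angular":[0,0,0]},{"offset":[0,0,0.9],"angular":[0,0,0]},{"offset":[0,0,0.6],"angular":[0,0,0]}]' 46
python3 -m crank '[{"offset":[0.1,-0.5,0],"angular":[0,0,-0.4]},{"offset":[0.1,-0.7,0],"angular":[0,0,-0.5]},{"offset":[0.1,-0.7,0],"angular":[0,0,-0.5]},{"offset":[0,-0.6,0],"angular":[0,0,-0.5]},{"offset":[0,0,0],"angular":[0,0,0]},{"offset":[0,0,0],"angular":[0,0,0]}]'
python3 - <<'E'
from h import *
import h; h.LL=.062
im,C=shot("wrist","w14.png"); s=ctrl.read_camera("side"); cv2.imwrite("pics/side1.png",s)
q=np.vstack([x for k in crib((.5498,.0088,.4165)) for x in quads(C,*k)]);lo=(np.maximum(q.min(0)-25,0)).astype(int);hi=(q.max(0)+25).astype(int);print(lo,hi)
x,y,a=.5495,.0091,.4163
b=crib((x,y,a))+[(x+.043*np.cos(a),y+.043*np.sin(a),.046,a+np.pi/2)]
A=(.5323,.0475,.062,a);B=(.5667,-.0303,.062,a)
for i in range(2):
    r,c=fit(im,C,lambda p:b+[B,(p[0],p[1],.062,p[2])],(A[0],A[1],A[3]),(*lo,*hi));A=(r[0],r[1],.062,r[2])
    r,c=fit(im,C,lambda p:b+[A,(p[0],p[1],.062,p[2])],(B[0],B[1],B[3]),(*lo,*hi));B=(r[0],r[1],.062,r[2])
for s_ in(A,B):
    d=np.array(s_[:2])-[x,y]; print("u,v",((d@[[np.cos(a),-np.sin(a)],[np.sin(a),np.cos(a)]])*1000).round(1),np.degrees(s_[3]).round(1),round(c,3))
w=cv2.resize(im[lo[1]:hi[1],lo[0]:hi[0]],(400,400),interpolation=cv2.INTER_CUBIC); cv2.imwrite("pics/fin.png",np.hstack([w,cv2.resize(s[130:350,210:400],(400,400),interpolation=cv2.INTER_CUBIC)]))
E
```

```text
t: 32.05
eef_pos: [0.5683, -0.03, 0.2539]
tool_rot: [[0.915, 0.404, 0.004], [0.404, -0.915, -0.0], [0.004, 0.002, -1.0]]
contact_force: [0.4, -0.2, -0.1]
grip_width: 0.0461
grip_force: 0.0
t: 32.65
eef_pos: [0.5818, -0.1562, 0.2492]
tool_rot: [[0.989, 0.148, -0.001], [0.148, -0.989, 0.001], [-0.001, -0.001, -1.0]]
contact_force: [0.1, -0.3, -0.5]
grip_width: 0.0461
grip_force: 0.0
[95 88] [270 258]
u,v [-0.6 41.1] 23.6 0.062
u,v [ -0.9 -45. ] 23.6 0.062
```

View pics/fin.png

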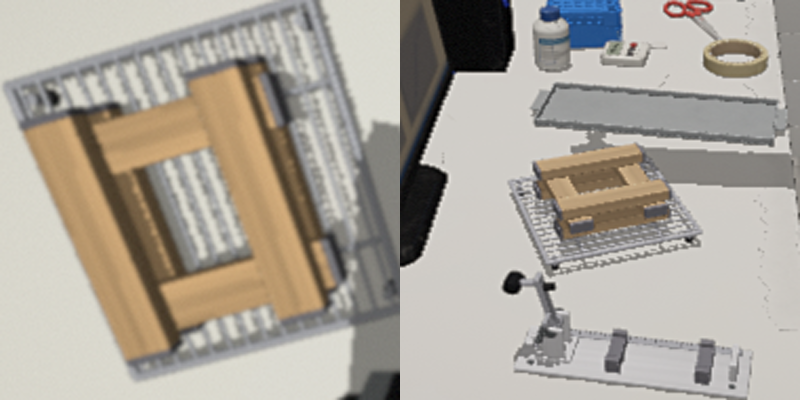

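The final picture shows the three-layer crib standing square, with the finger up, the tray empty, and the bottle, timer and tape still in place. I'm handing in.

```bash
python3 -c "
from workcell import ctrl; print(ctrl.hand_in())"
```

```text
the job is handed in; nothing more can be done
None
```

The job is done and handed in at about 33 s: the finger is swung up, the measured slat completes the second layer, and both tray slats lie on top as the third, all within about 2 mm of the intended places by my camera fits.

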